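Bring the screw jack up under the circuit board

TASK

On the assembly bench stand two identical screw jacks; one has a green circuit board lying over its platform. Turn the knob of that jack clockwise (seen from above) until its platform just touches the underside of the board, lifting it off its ledges by no more than a few millimetres, then let go. Leave the knob of the empty jack alone and the board level in its place.

Things in the scene. Friction and masses are not known exactly. Their poses are not given: they have to be found in the camera images.
- jack_knob_grip (a point): Grip point on the knob of the jack under the board: on its vertical axis, 170 mm up. Upright black bar 50 x 14 mm, 32 tall, on a 52 mm metal disc; point 22 mm above the disc, 10 below the bar's top. z up; x along the bar (pinch along y); turns with the knob. Clockwise from above lifts the platform 15 mm per rad; needs 0.6 to 1.5 rad. Stiff (0.2 N m), stays where left.
- jack_platform_top (a point): On the upper face of the jack's aluminium platform (100 mm wide, 130 long), under the board's centre. The platform shows from above 35 mm past the board, on the side away from the knob. z up; x points away from the knob, whose axis is 125 mm from here in -x. Only moves up and down as the knob turns; starts 10 to 20 mm below the board.
- board_under (a point): Centre of the underside of the green circuit board (104 x 158 x 5 mm, parts on it up to 14 mm tall, about 0.3 kg), z up. The board lies loose, by its short edges, on two black ledges 110 mm above the table, over the platform. Its height less that of jack_platform_top is the gap to close.
- spare_knob (a joint): Knob turn (rad, clockwise positive, 0 at the start) of the other jack, identical but with no board on it. To be left alone.
Things that resemble listed ones, but are neither listed nor needed, are in the scene too. What is shaped like the part that bears board_under but red is not meant.

How it is judged:
At the end, for the whole second after the job is handed in: The platform touches the underside of the board or is less than 3 mm below it; the board's underside is 107 to 117 mm above the table (lifted by no more than 7 mm), level within 0.08 rad and centred over its place within 12 mm (z of board_under in the frame of jack_platform_top below 0.003 m and height (world z) of board_under between 0.107 and 0.117 m and angle between board_under's own z axis and vertical below 0.08 rad and horizontal distance between board_under and jack_platform_top below 0.012 m).
It fails at once if the knob of the empty jack is turned by more than 10 degrees (value of joint spare_knob above 0.175 rad).
It also fails if it takes over 32 s, if anything falls off the work surface, if the arm or the gripper's body presses on something with over 40 N, if the wrist force passes 120 N, or if a joint passes its speed limit or range.

ROBOT

A 6-joint arm with a two-finger parallel gripper is mounted at the origin on the work surface. World frame = base frame: x ahead of the robot, y to its left, z up, the work surface at z = 0. Lengths are in m, angles in rad, forces in N, time in s.
With the tool pointing down it reaches from about 0.375 to 0.925 m from the base axis. Payload 5.7 kg.
Tool frame: the origin (TCP) lies midway between the tips of the shut fingers; the grasp point (between the pads) lies 19 mm behind it; z points along the fingers, y is the line along which they close (so a half turn about z gives the same grasp; the last joint's range is limited). The gripper opens to 88 mm and grips with 3 to 60 N. Pads are 20 mm wide; open, the fingers measure 115 mm over their backs; the gripper's body (75 mm by 178 mm) begins 61 mm behind the grasp point.
Start: joints at [1.147, 0.359, 1.51, -0, 1.272, -0.115], TCP at [0.182, 0.572, 0.223] pointing down, gripper open.
Joint ranges: [-2.97, 2.97], [-1.01, 2.36], [0.21, 2.38], [-0.96, 4.11], [0.2, 2.71], [-2.98, 2.98]. Speed limits (rad/s): [2.39, 2.39, 3.14, 3.14, 3.14, 3.14].

INTERFACE

Orientations are given as a unit quaternion [x, y, z, w].
In Python, from bench import move_ptp, servo_line, goto_joints, move_gripper, sleep, inverse_kinematics, capture, PlanningError, close_job, spot_in, silhouettes, current_clock, current_joint_pos, current_qvel, current_joint_torque, current_position, current_orientation, current_force, current_torque, current_finger_gap, current_grip_force gives the robot as it stands. Calls block until the motion is done:
- move_ptp(position, orientation): joint-space move of the TCP to a pose.
- servo_line(position, orientation=None, rate=0.15, contact_N=None): straight line of the TCP; orientation=None keeps the orientation; rate is the mean speed in m/s. With contact_N (N) it stops when the force on the tool has changed by that much, and returns True; else False.
- goto_joints(angles): joint-space move.
- move_gripper(opening): finger opening in m; the grip force is fixed at half the most; returns when the fingers have stopped.
- sleep(seconds).
- inverse_kinematics(position, orientation): joint angles nearest the present ones, or None.
- capture(name): name is "scene" or "side" or "wrist"; returns a dict with "image" (384x512x3 uint8, blue, green, red), "range_z" (384x512 float32, m along the optical axis (not along the pixel's ray), 0 where there is no reading), "intrinsics" (3x3 intrinsics, pixels), "R" (3x3) and "t" (3): a world point X has camera coordinates R X + t. Camera axes: x right, y down, z forward; pixel columns grow to the right and rows downward; lengths in m; the calibration is good to about 2 mm. The wrist camera is an equidistant fisheye: a pixel r from the principal point sees the ray r / f radians off the axis. A picture is of the moment at which its call begins.
A pose or a line that the arm cannot do raises PlanningError and nothing moves.
- close_job(): hands the job in; it is judged then, once.
Trained networks look in the newest picture that a camera, given by its name, has taken for a name from the list of things; names that differ only in an ending like _2 or _b are one class to them, and where a whole thing is asked for, a point or a joint stands for the part that bears it (a point fixed in the world has none). Each returns a list of dicts, best first, with "conf" (0 to 1); they miss things now and then, are a little off and sometimes report something else, mostly with a low value. They report only what shows in the picture. A call takes as long as a camera call. They do not tell look-alikes from the thing itself.
- spot_in(camera, query): "xy" ([column, row] in pixels, amid what is visible of it).
- silhouettes(camera, query): "region" (384x512 bool, what is visible of it) and "xy" ([column, row] in pixels, amid what is visible of it).
Readings, each from a call of its own:
- current_clock(): time.
- current_joint_pos(): joint angles.
- current_qvel(): joint speeds.
- current_joint_torque(): joint torques, N m.
- current_position(): TCP position.
- current_orientation(): TCP orientation.
- current_force(): force on the tool from outside, world axes, zero at the start.
- current_torque(): the same for the moment, N m.
- current_finger_gap(): finger opening in m.
- current_grip_force(): force on a finger pad.
Only numpy, scipy, OpenCV 4.12 (cv2) and the standard library are available. Lean on these libraries where they do the work, as an engineer would, in place of code of your own. Each camera call takes 0.05 s, during which the arm holds its last target. There are 200 camera calls.

## Working session

There is one attempt and no reset: what is moved stays moved. The work goes in short steps, each a Python script; the robot and the scene stay as the last script left them, time stands still between calls to the robot, and variables do not carry over. Pictures are saved under pics/ and viewed, at most 10 in all, crops included, and the job is handed in when it is done.

```bash
mkdir -p pics
cat > h.py <<'E'
import numpy as np, cv2
from bench import *
def world(c,mask=None):
    K,R,t=c["intrinsics"],c["R"],c["t"]; z=c["range_z"]
    v,u=np.mgrid[:384,:512]
    P=np.stack([(u-K[0,2])/K[0,0]*z,(v-K[1,2])/K[1,1]*z,z],-1)
    return (P-t)@R   # R^T (p-t)
E
python3 - <<'E'
from h import *
ims=[]
for n in("scene","side"):
    c=capture(n);ims.append(c["image"]); W=world(c)
    np.savez(f"{n}.npz",**c)
    for q in("jack_knob_grip","board_under","jack_platform_top"):
        for d in silhouettes(n,q):
            m=d["region"]&(c["range_z"]>0); p=W[m]
            print(n,q,round(d["conf"],2),np.round(d["xy"]),m.sum(),np.round(np.median(p,0),3),np.round(np.percentile(p,98,axis=0),3)if len(p) else 0)
cv2.imwrite("pics/a.png",ims[0]);cv2.imwrite("pics/b.png",ims[1]);print(current_clock())
E
```

```text
scene jack_knob_grip 0.72 [206. 206.] 291 [ 0.473 -0.256  0.154] [ 0.494 -0.12   0.179]
scene board_under 0.73 [182. 212.] 865 [ 0.295 -0.188  0.002] [ 0.364 -0.109  0.018]
scene board_under 0.64 [224. 345.] 2498 [ 0.728 -0.479  0.003] [ 0.786 -0.395  0.017]
scene board_under 0.6 [241. 234.] 1453 [ 0.599 -0.247  0.113] [ 0.648 -0.168  0.127]
scene jack_platform_top 0.79 [259. 246.] 569 [ 0.651 -0.246  0.087] [ 0.68  -0.184  0.091]
scene jack_platform_top 0.61 [243. 230.] 1462 [ 0.6   -0.245  0.113] [ 0.647 -0.161  0.127]
side jack_knob_grip 0.79 [254. 216.] 229 [ 0.464 -0.258  0.157] [ 0.485 -0.248  0.179]
side board_under 0.81 [350. 300.] 1684 [ 0.716 -0.479  0.005] [ 0.778 -0.399  0.019]
side board_under 0.66 [289. 220.] 1270 [ 0.588 -0.246  0.114] [ 0.644 -0.164  0.128]
side board_under 0.65 [197. 236.] 1145 [ 0.297 -0.181  0.004] [ 0.372 -0.118  0.019]
side jack_platform_top 0.87 [274. 229.] 322 [ 0.54  -0.249  0.083] [ 0.675 -0.188  0.093]
side jack_platform_top 0.16 [231. 124.] 149 [0.446 0.235 0.157] [0.47  0.247 0.178]
0.4
```

View pics/a.png

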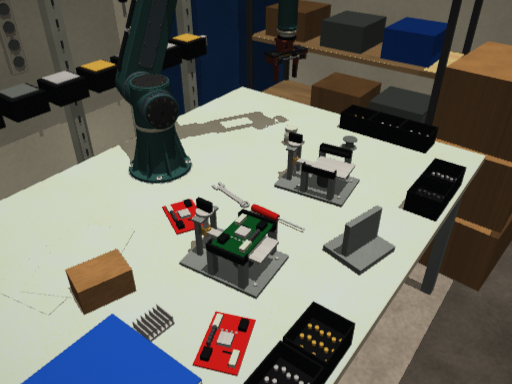

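View pics/b.png

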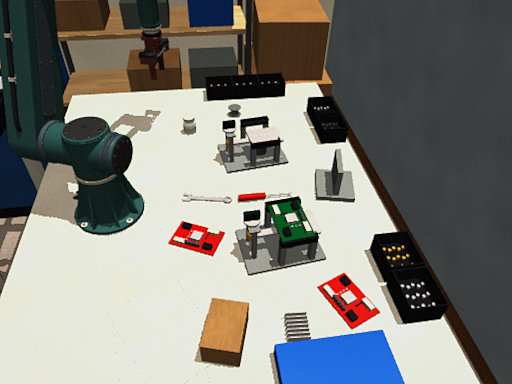

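Candidates in the scene image:
- Knobs: (204,206) on the jack with the green board, and (295,136) on the empty jack (the spare).
- Boards: green at (241,234), red at (182,212) and (224,345).

I choose the knob at (204,206), next to the green board.

```bash
cat >> h.py <<'E'
def knob(cs,c0=(0.475,-0.255)):
    P=[]
    for c in cs:
        W=world(c); m=(c["range_z"]>0)&(np.hypot(W[...,0]-c0[0],W[...,1]-c0[1])<.045)&(W[...,2]>.163)&(W[...,2]<.19)&(c["image"].max(-1)<90)
        P.append(W[m])
        if m.sum()<5: continue
        r=cv2.minAreaRect((W[m][:,:2]*1000).astype(np.float32)); print("bar",m.sum(),np.round(r,1) if 0 else r,np.round(np.percentile(W[m][:,2],95),4))
        t=W[m][W[m][:,2]>np.percentile(W[m][:,2],95)-.003]
        r=cv2.minAreaRect((t[:,:2]*1000).astype(np.float32)); print(" top",len(t),r)
def heights(c):
    W=world(c);im=c["image"].astype(int);ok=c["range_z"]>0
    g=ok&(im[...,1]>im[...,2]+25)&(im[...,1]>im[...,0]+15)&(np.hypot(W[...,0]-.6,W[...,1]+.25)<.13)&(W[...,2]>.08)
    p=W[g]; A=np.c_[p[:,:2]-[.6,-.25],np.ones(len(p))]; s=np.linalg.lstsq(A,p[:,2],rcond=None)[0]
    print("board",g.sum(),"rect",cv2.minAreaRect((p[:,:2]*1000).astype(np.float32)),"z",np.round(np.median(p[:,2]),4),"tilt",np.round(s,3))
    q=ok&(W[...,0]>.654)&(W[...,0]<.677)&(abs(W[...,1]+.246)<.04)&(W[...,2]>.07)&(im.min(-1)>110)
    print("plat",q.sum(),np.round(np.percentile(W[q][:,2],[10,50,90]),4) if q.sum() else 0)
E
python3 - <<'E'
from h import *
cs=[dict(np.load(n+".npz")) for n in("scene","side")]
knob(cs)
for c in cs: heights(c)
a=cv2.resize(cs[0]["image"][180:300,170:300],None,fx=4,fy=4,interpolation=2)[:480,:400+120]
b=cv2.resize(cs[1]["image"][190:280,225:335],None,fx=4,fy=4,interpolation=2)
cv2.imwrite("pics/c.png",a)
for ya in (0,1.57,-1.57,3.14): pass
from scipy.spatial.transform import Rotation as Ro
print(current_orientation())
E
```

```text
bar 107 ((470.5028991699219, -251.11376953125), (17.402236938476562, 51.440921783447266), 88.0836181640625) 0.179
 top 22 ((473.48248291015625, -252.5237274169922), (13.048982620239258, 41.73838806152344), 84.71783447265625)
bar 98 ((465.3948669433594, -253.47669982910156), (47.003448486328125, 17.378005981445312), 7.073325157165527) 0.1795
 top 44 ((465.5060119628906, -254.1736297607422), (46.92894744873047, 15.754684448242188), 6.382848262786865)
board 795 rect ((592.8290405273438, -232.01063537597656), (104.34341430664062, 164.36663818359375), 6.128394603729248) z 0.1117 tilt [ 0.006 -0.004  0.112]
plat 151 [0.0859 0.0878 0.0897]
board 784 rect ((592.2925415039062, -233.7673797607422), (106.91793060302734, 166.51632690429688), 6.033537864685059) z 0.1129 tilt [ 0.001 -0.005  0.113]
plat 102 [0.0863 0.0888 0.0915]
[ 1.53791206e-01  9.88103350e-01 -1.84546686e-04 -3.57093248e-05]
```

View pics/c.png

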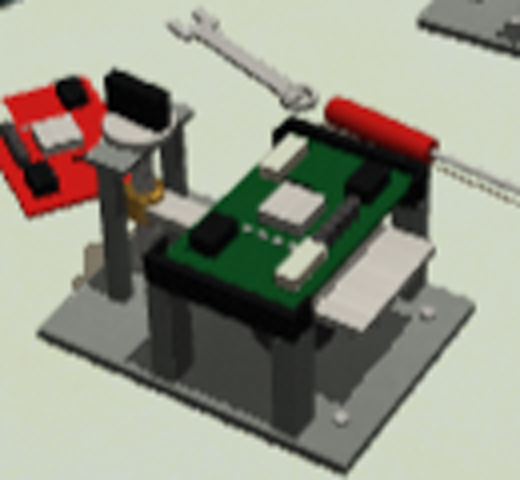

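The crop confirms it: the knob is the black bar on a metal disc beside the green board on its two ledges, with the platform showing at the far side. The depth puts the gap near 20 mm, or about 1.3 rad. Next I move above the knob and refine with the wrist camera.

```bash
cat >> h.py <<'E'
from scipy.spatial.transform import Rotation as Ro
def quat(psi): return (Ro.from_euler('z',psi)*Ro.from_euler('x',np.pi)).as_quat()  # tool down, tool x at yaw psi
def wworld(c):
    K,R,t=c["intrinsics"],c["R"],c["t"]; z=c["range_z"]; v,u=np.mgrid[:384,:512]
    x=(u-K[0,2])/K[0,0];y=(v-K[1,2])/K[1,1];th=np.hypot(x,y);s=np.tan(np.minimum(th,1.4))/np.maximum(th,1e-9)
    return (np.stack([x*s*z,y*s*z,z],-1)-t)@R
E
python3 - <<'E'
from h import *
p=current_position(); servo_line([p[0],p[1],.32],rate=.3)
for k in (.1,.1+np.pi):
    print(k,[None if j is None else np.round(j,2) for j in (inverse_kinematics([.468,-.252,.155],quat(k+d)) for d in (0,-.7,-1.5))])
best=None
for k in (.1,.1+np.pi):
    j=inverse_kinematics([.468,-.252,.155],quat(k)); e=inverse_kinematics([.468,-.252,.155],quat(k-1.55))
    if j is not None and e is not None and abs(j[5]-e[5])<1.9 and (best is None or abs(j[5])+abs(e[5])<best[0]): best=(abs(j[5])+abs(e[5]),k)
print(best); k=best[1]
move_ptp([.468,-.252,.26],quat(k))
c=capture("wrist");np.savez("w.npz",**c);cv2.imwrite("pics/d.png",c["image"])
W=wworld(c);ok=c["range_z"]>0
m=ok&(np.hypot(W[...,0]-.468,W[...,1]+.252)<.045)&(W[...,2]>.165)&(W[...,2]<.19)&(c["image"].max(-1)<90)
print(m.sum(),cv2.minAreaRect((W[m][:,:2]*1000).astype(np.float32)) if m.sum() else 0,np.median(W[m][:,2]))
print(current_clock(),current_position())
E
```

```text
0.1 [array([-0.62,  0.34,  1.74, -0.  ,  1.07,  0.85]), array([-0.62,  0.34,  1.74, -0.  ,  1.07,  1.55]), array([-0.62,  0.34,  1.74, -0.  ,  1.07,  2.35])]
3.241592653589793 [array([-0.62,  0.34,  1.74,  0.  ,  1.07, -2.29]), array([-0.62,  0.34,  1.74,  0.  ,  1.07, -1.59]), array([-0.62,  0.34,  1.74,  0.  ,  1.07, -0.79])]
(np.float64(3.0394567729621715), 3.241592653589793)
884 ((465.5361633300781, -249.1533203125), (49.74671173095703, 13.38864803314209), 2.2737419605255127) 0.18016585586107342
3.9833 [ 0.46835168 -0.25146056  0.26007463]
```

View pics/d.png

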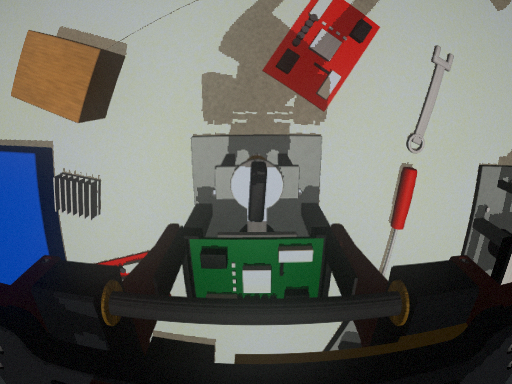

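The wrist view shows the knob bar at (258,190) on its disc, and the green board at (257,265). The bar is at (0.4655, −0.249) with yaw 0.04, and the rectangle fits cleanly. I'll grip it and turn 1.1 rad, then check.

```bash
cat >> h.py <<'E'
def turn(d,n):
    for _ in range(n):
        j=np.array(current_joint_pos()); j[5]=J0+d*(_+1)/n if False else j[5]+d/n; goto_joints(j)
        print("turn",round(d/n,2),"Mz",np.round(current_torque()[2],2),"F",np.round(current_force(),1),"gap",round(current_finger_gap(),4))
def look(tag):
    for n in("scene","side"):
        c=capture(n);heights(c);cv2.imwrite(f"pics/{tag}_{n}.png",c["image"])
    print("t",current_clock())
E
python3 - <<'E'
from h import *
q=quat(.04+np.pi)
move_ptp([.4655,-.2492,.23],q)
print(servo_line([.4655,-.2492,.154],rate=.1,contact_N=12),current_position(),current_force())
move_gripper(.0); print(current_finger_gap(),current_grip_force(),current_force())
turn(1.1,2)
look("e")
E
```

```text
False [ 0.46598992 -0.24958185  0.15462502] [-0.13508843 -0.60682956 -0.45205814]
0.013732160112368032 29.99417155981064 [-0.68385654 -3.27976572 -1.86299724]
turn 0.55 Mz -0.23 F [ 0.7 -0.5 -0.3] gap 0.0137
turn 0.55 Mz -0.21 F [ 1.7  0.6 -0.7] gap 0.0139
board 811 rect ((584.5967407226562, -233.54425048828125), (123.97853088378906, 166.48553466796875), 5.37130880355835) z 0.1117 tilt [ 0.016 -0.004  0.112]
plat 163 [0.1027 0.1042 0.1065]
board 796 rect ((592.828369140625, -235.87539672851562), (109.40338897705078, 171.19639587402344), 6.125100135803223) z 0.113 tilt [-0.    -0.008  0.113]
plat 118 [0.1027 0.105  0.1075]
t 7.5417
```

Run:
```python
from h import *
turn(.36,2)
look("f")
```

```text
turn 0.18 Mz -0.13 F [ 1.6  1.2 -0.8] gap 0.0136
turn 0.18 Mz -0.17 F [ 2.1  0.9 -2.5] gap 0.0141
board 843 rect ((583.241943359375, -234.90525817871094), (125.11573028564453, 168.3001708984375), 6.0189714431762695) z 0.1144 tilt [ 0.01  -0.004  0.114]
plat 167 [0.1074 0.1094 0.1114]
board 796 rect ((592.3624877929688, -234.19134521484375), (108.9468765258789, 168.275146484375), 6.313350200653076) z 0.1156 tilt [-0.007 -0.003  0.116]
plat 123 [0.1076 0.1103 0.112 ]
t 8.225
```

The platform rose 5.2 mm and the board rose 2.7 mm, still level. I'll release and check.

Run:
```python
from h import *
p=current_position()
move_gripper(.04); servo_line([p[0],p[1],.30],rate=.1)
look("g")
```

```text
board 842 rect ((583.7523803710938, -235.1432647705078), (124.35438537597656, 169.27894592285156), 5.447710990905762) z 0.1144 tilt [ 0.01  -0.004  0.114]
plat 160 [0.1076 0.1094 0.1111]
board 795 rect ((593.2368774414062, -235.1404571533203), (109.5619125366211, 167.96336364746094), 6.536283493041992) z 0.1157 tilt [-0.004 -0.003  0.116]
plat 123 [0.108  0.1105 0.1126]
t 10.5417
```

View pics/g_scene.png

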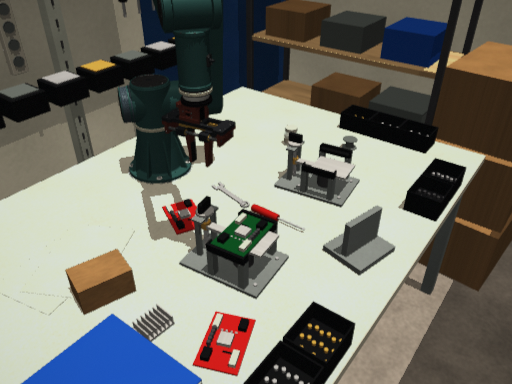

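The gripper is clear of the knob at (205,206). The board at (241,234) is level and in place on the raised platform, and the spare jack at (295,140) is untouched.

```bash
python3 -c "
from bench import *
print(close_job())"
```

```text
the job is handed in; nothing more can be done
None
```

I turned the knob of the jack under the green board about 1.46 rad clockwise; by the camera depth its platform now lifts the board about 2.7 mm, level and in place. I let go, left the spare knob alone, and handed the job in just after 10.5 s (no verdict came back).

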